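# Nest the drive carriers in the bench dock

## Task

Put the drive on test in the bench dock. First push the wide, part-open carrier fully home in the grey dock, until its black bezel is up against the dock's front frame; then slide the small drive caddy with the blue pull tab into the carrier's opening, nose first and right way up, until its own bezel is fully home against the carrier's bezel, and let go. Leave everything else on the bench where it is.

Things in the scene. Friction and masses are not known exactly. Their poses are not given: they have to be found in the camera images.
- dock: Outer box: grey sheet-metal drive dock, black front frame, bolted to the bench, 133 mm deep, 130 wide (163 over its feet), 44 high, roofed, no floor (things slide in on the bench). Origin: on the bench, middle of the mouth, in the plane of the front frame's face. x points straight into the dock, y left, z up. Mouth 106 mm wide, 38 high, 130 deep, on the robot's side.
- carrier: Middle box: dark tray, loose, 0.25 to 0.5 kg, 101 mm wide, 26 high, 112 long behind a black frame bezel; its nose starts in the dock, its bezel 45 to 85 mm out. 2.5 mm play each side, 1 to 4 N of friction. Origin: underside, midway across, in the plane of the bezel's back face; x to its nose, z up. Fully home: origin on the dock's origin, bezel against the front frame.
- carrier_opening (a point): Middle of the bezel's front face, 8 mm in front (-x) of the carrier's origin, at tray floor height, 2.5 mm over the bench; axes as the carrier's. Bezel 118 mm wide, 1 to 34 mm high, 8 thick: posts 42 to 59 mm either side, top bar 27 to 34 mm high; opening 84 wide with a sloping sill. Behind it guides narrow over 18 mm to a channel 70 wide with runners 14 mm high. Push on posts or bar.
- caddy: Inner box: grey tray with a drive in it, loose, 0.1 to 0.2 kg, flat on the bench: 66 mm wide, 13 high, 86 long (nose turned up, narrowed) behind a black bezel 96 wide, 8 thick, 2 to 28 mm above the underside. Origin: underside, midway across, in the plane of the bezel's back face; x to its nose, z up. Fully home: origin on carrier_opening, bezels touching, x axes parallel; 2 mm play each side.
- caddy_tab (a point): Middle of the caddy's blue pull tab, 23 mm in front (-x) of the caddy's origin and 15 mm above its underside; axes as the caddy's. The tab is 10 mm thick (along y), 30 mm long (8 to 38 mm in front of the origin) and 20 mm high (5 to 25 mm above the underside): grip it across its thickness from above.
- screwdriver_yellow: A bystander: yellow screwdriver, 127 mm long, 15 mm high, lying on the bench. Origin: middle of its underside.
- tape_amber: A bystander: roll of amber tape lying flat, 52 mm across, 12 mm high. Origin: middle of its underside.
- screw_dish: A bystander: round metal screw dish, 65 mm across, 14 mm high, standing on the brown mat to the right. Origin: middle of its underside.
- screwdriver_red: A bystander: red screwdriver, 157 mm long, 13 mm high, lying on the brown mat to the right. Origin: middle of its underside.
- solder_reel: A bystander: teal reel of solder standing at the left, 77 mm across its longer side, 32 mm high. Origin: middle of its underside.
- sticky_notes: A bystander: pad of yellow sticky notes at the left front corner, 75 x 75 x 13 mm. Origin: middle of its underside.
Not all that is in view belongs to the job. What is shaped like the carrier but brown is not meant.

How it is judged (in metres and radians):
On the way, in this order (a step that is already met when the one before it is completed fails the run):
1. the carrier is fully home in the dock (bezel within 3 mm of the front frame) (x of carrier in the frame of dock above -0.003 m), for 0.2 s.
2. the caddy is fully home in the carrier (bezels within 3 mm of each other) (x of caddy in the frame of carrier above -0.011 m and y of caddy in the frame of carrier between -0.005 and 0.005 m and z of caddy in the frame of carrier below 0.007 m), for 0.2 s.
At the end, for the whole second after the job is handed in: The carrier's bezel is within 3 mm of the dock's front frame, the caddy lies flat and right way up in the carrier's channel (within 5 mm sideways, under 3 degrees of tilt) with its bezel within 3 mm of the carrier's bezel, and both are at rest and released (x of carrier in the frame of dock between -0.003 and 0.003 m and x of caddy in the frame of carrier between -0.011 and -0.005 m and y of caddy in the frame of carrier between -0.005 and 0.005 m and z of caddy in the frame of carrier below 0.005 m and angle between caddy's own z axis and vertical below 0.05 rad and linear speed of each of caddy, carrier below 0.02 m/s); the robot touches nothing.
It fails at once if a bystander (a screwdriver, the amber tape, the screw dish, the solder reel or the sticky notes) is moved by more than 3 cm (distance of any of screwdriver_yellow, screwdriver_red, tape_amber, screw_dish, solder_reel, sticky_notes from where it was at the start of the episode above 0.03 m).
It also fails if it takes over 54 s, if anything falls off the work surface, if the arm or the gripper's body presses on something with over 40 N, if the wrist force passes 120 N, or if a joint passes its speed limit or range.

## Robot

A 6-joint arm with a two-finger parallel gripper is mounted at the origin on a cart in front of the work surface, level with it; the furniture and walls round the work are solid. World frame = base frame: x ahead of the robot, y to its left, z up, the work surface at z = 0. Lengths are in mm, angles in rad, forces in N, time in s.
With the tool pointing down it reaches from about 350 to 850 mm from the base axis. Payload 8.1 kg.
Tool frame: the origin (TCP) lies midway between the tips of the shut fingers; the grasp point (between the pads) lies 19 mm behind it; x points along the fingers, z is the direction in which the jaws open and shut, and the axes are right-handed (so a half turn about x gives the same grasp; the last joint's range is limited). The gripper opens to 85 mm and grips with 20 to 120 N. Pads are 22 mm wide; open, the fingers measure 114 mm over their backs; the gripper's body (76 mm by 85 mm) begins 54 mm behind the grasp point. The pads swing forward as they close: fully open they stand 13 mm farther back than shut.
Start: joints at [1.264, 0.13, 1.488, -0, 1.523, -0.085], TCP at [131.969, 585.311, 231.292] pointing down, gripper open.
Joint ranges: [-2.96, 2.96], [-0.89, 2.26], [0.02, 2.5], [-1.34, 4.48], [0, 2.73], [-2.66, 2.66]. Speed limits (rad/s): [2.39, 2.39, 2.79, 3.14, 3.14, 3.14].

## Interface

Orientations are given as [roll, pitch, yaw] about the fixed x, y, z axes, in that order (R = Rz(yaw) Ry(pitch) Rx(roll)).
In Python, from cell import robot gives the robot as it stands.
- The arm moves only by the tool step_arm, never from a script. Its argument "plan" is a list of rows, each an object with "offset": the shift along the tool's x, y, z in m, a list of three; "turn": the turn about the tool's x in rad; "fingers": the finger opening in m, from 0 to 0.0854. A call has 1 to 12 rows; each row shifts and turns the pose as measured when the row begins, along the tool's axes as they then stand; what a row does not reach is not made up. A row lasts 1/10 s, in which the tool goes at most 50 mm and 8.59 degrees, less where a joint would pass 70% of its speed; a pose out of reach is approached as far as the arm can. A call is refused whole if a number of a shift passes 0.05 or a number of a turn 0.15, either way. A call with a gripper value outside its range is refused whole. The fingers move at their own pace and stop on an object; "grip_force" is the grip in N (left out, the last holds). Time passes only in rows, so rows that do not move let the fingers close. It gives the time, the measured TCP pose, the force and the opening at its end, in the units of the state.
- robot.state(): the state, without advancing time (a new reading comes with each control period).
- robot.capture(name): name is "scene" or "side" or "wrist"; returns the picture (420x560x3 uint8, red, green, blue); there is no depth.
- robot.calibration(name): a dict with "fx", "fy", "cx", "cy" (pixels), "view" (4x4, takes a point from world to camera coordinates); the wrist camera has in their place "tool_from_camera" (4x4, takes a point from camera to tool coordinates, whose origin is the TCP and whose axes are the tool frame's). Camera axes: x right, y down, z forward; pixel columns grow to the right and rows downward; lengths in mm; the calibration is good to about 2 mm. The wrist camera is an equidistant fisheye: a pixel r from the principal point sees the ray r / f radians off the axis. A picture is of the moment at which its call begins: read the wrist's pose just before it. calibration takes no time and is no camera call.
- robot.close_job(): hands the job in, once; it reports no verdict.
Trained networks look in the newest picture that a camera, given by its name, has taken for a name from the list of things; names that differ only in an ending like _2 or _b are one class to them, and where a whole thing is asked for, a point or a joint stands for the part that bears it (a point fixed in the world has none). Each returns a list of dicts, best first, with "confidence" (0 to 1); they miss things now and then, are a little off and sometimes report something else, mostly with a low value. They report only what shows in the picture. A call takes as long as a camera call. They do not tell look-alikes from the thing itself.
- robot.boxes_of(camera, name): "position" ([x, y, z] in mm, in world coordinates, good to about 4 mm: the middle of the surface that is visible of it).
- robot.masks_of(camera, name): "region" (420x560 bool, what is visible of it).
- robot.spot_point(camera, name): "position" ([x, y, z] in mm, in world coordinates, good to about 4 mm: a listed point, or the origin of a listed thing).
The state is a dict: "clock": time; "qpos": joint angles; "joint_velocities": joint speeds; "joint_efforts": joint torques, N m; "tool_pos": TCP position; "eef_rot": TCP orientation; "wrist_force": force on the tool from outside, world axes, zero at the start; "moment": the same for the moment, N m; "grip_width": finger opening in mm.
Only numpy, scipy, OpenCV 4.12 (cv2) and the standard library are available. Lean on these libraries where they do the work, as an engineer would, in place of code of your own. Each camera call takes 0.05 s, during which the arm holds its last target. There are 200 camera calls.

## Working session

There is one attempt and no reset: what is moved stays moved. The work goes in short steps, Python scripts to look and compute and a tool call to move; the robot and the scene stay as the last step left them, time stands still between calls to the robot, and variables do not carry over. Pictures are saved under pics/ and viewed, about 8 in all and at most 12, crops included, and the job is handed in when it is done.

Besides the shell and the picture viewer there is one more tool, called after ">>>" as name(argument=value, ...) on one line, values as JSON. step_arm: Moves the arm, as the interface text tells. Its arguments: {"type":"object","properties":{"plan":{"type":"array"},"grip_force":{"type":"number"}},"required":["plan"]}

```bash
mkdir -p pics; python3 - <<'E'
from cell import robot
import cv2,numpy as np
s=robot.state();print(s)
for c in("scene","side"):
    p=robot.capture(c);cv2.imwrite(f"pics/{c}0.png",p[...,::-1])
    k=robot.calibration(c);print(c,k["fx"],k["cx"],k["cy"],np.round(np.linalg.inv(k["view"]),2).tolist())
    for n in("dock","carrier","carrier_opening","caddy","caddy_tab","screwdriver_yellow","tape_amber"):
        print(c,n,[(np.round(d["position"]).tolist(),round(d["confidence"],2)) for d in robot.spot_point(c,n)])
print(robot.calibration("wrist"))
E
```

```text
{'clock': 0.0, 'qpos': array([ 1.26361949e+00,  1.31171375e-01,  1.48929151e+00, -3.45654839e-05,
        1.52297830e+00, -8.53982569e-02]), 'joint_velocities': array([ 0.00057158,  0.00281096,  0.00092506, -0.00085727, -0.00061418,
       -0.00046738]), 'joint_efforts': array([-2.40223534e-05, -5.69429147e+01, -5.00536323e+01, -4.37455346e-04,
        1.53802283e-02, -2.81826470e-05]), 'tool_pos': array([131.8019395 , 584.78193506, 230.23160817]), 'eef_rot': array([ 3.07486815,  1.56894748, -1.85929773]), 'wrist_force': array([ 0.89841603,  0.31606949, -0.5660033 ]), 'moment': array([ 0.00396552, -0.02354842, -0.03439369]), 'grip_width': 85.49303038972073}
scene 478.28916184703326 284.9080080844802 206.48134118173417 [[0.88, -0.33, 0.34, 45.25], [-0.48, -0.63, 0.61, -865.08], [0.01, -0.7, -0.71, 992.79], [0.0, 0.0, 0.0, 1.0]]
scene dock [([548.0, -137.0, 6.0], 0.63)]
scene carrier [([425.0, -323.0, 0.0], 0.87), ([552.0, -135.0, -2.0], 0.63)]
scene carrier_opening [([421.0, -331.0, 2.0], 0.97), ([548.0, -139.0, 5.0], 0.6), ([551.0, 366.0, -3.0], 0.47), ([368.0, -28.0, 3.0], 0.15)]
sc
[... 628 characters left out ...]
[441.0, 95.0, 4.0], 0.88)]
side caddy_tab [([430.0, 74.0, 12.0], 0.66), ([540.0, -484.0, 7.0], 0.31)]
side screwdriver_yellow [([370.0, -28.0, -0.0], 0.65), ([548.0, -139.0, -2.0], 0.49)]
side tape_amber [([516.0, -10.0, -1.0], 0.43)]
{'fx': 325.19226210127806, 'fy': 325.19226210127806, 'cx': 282.7722781045404, 'cy': 205.23168355903442, 'tool_from_camera': array([[-9.74918724e-04, -2.68518804e-01,  9.63273949e-01,
        -1.42063948e+02],
       [-5.45272040e-04, -9.63274121e-01, -2.68519404e-01,
         6.84685373e+01],
       [ 9.99999376e-01, -7.87030946e-04,  7.92698181e-04,
        -1.10145192e+00],
       [ 0.00000000e+00,  0.00000000e+00,  0.00000000e+00,
         1.00000000e+00]])}
```

View pics/scene0.png

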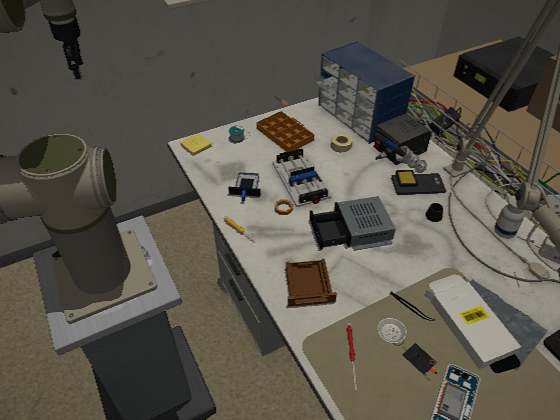

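View pics/side0.png

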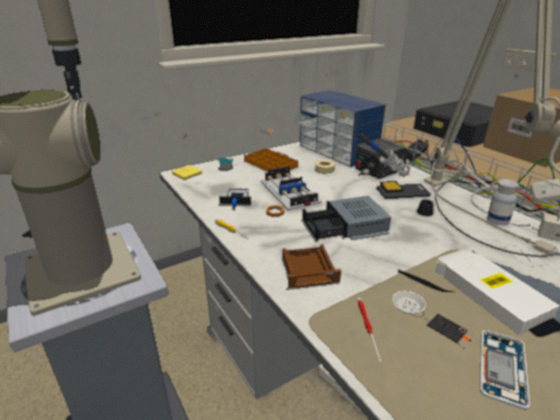

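Scene picture: dark part-open carrier in the grey dock at (330,228), a brown look-alike lying loose at (310,283), the caddy with its blue tab at (244,186), tape at (283,207) and the yellow screwdriver at (238,228). The dark one fits, since its nose is in the dock. I'll confirm this in an enlarged crop with an overlay.

```bash
cat > h.py <<'E'
import numpy as np,cv2
from scipy.spatial.transform import Rotation as R
def pose(x,y,yaw,z=0):
    T=np.eye(4);T[:3,:3]=R.from_euler('z',yaw,degrees=True).as_matrix();T[:3,3]=[x,y,z];return T
def tool(s):
    T=np.eye(4);T[:3,:3]=R.from_euler('xyz',s['eef_rot']).as_matrix();T[:3,3]=s['tool_pos'];return T
def proj(k,P,T=None):
    P=np.atleast_2d(P).astype(float)
    if 'view' in k: V=np.array(k['view'])
    else: V=np.linalg.inv(T@np.array(k['tool_from_camera']))
    c=P@V[:3,:3].T+V[:3,3]
    if 'view' in k: return np.c_[k['fx']*c[:,0]/c[:,2]+k['cx'],k['fy']*c[:,1]/c[:,2]+k['cy']]
    r=np.hypot(c[:,0],c[:,1]);f=np.arctan2(r,c[:,2])*k['fx']/np.maximum(r,1e-9)
    return np.c_[f*c[:,0]+k['cx'],f*c[:,1]+k['cy']]
def back(k,uv,z,T=None):
    "pixels to world points at height z"
    uv=np.atleast_2d(uv).astype(float);d=(uv-[k['cx'],k['cy']])/k['fx']
    if 'view' in k: C=np.linalg.inv(k['view']);ray=np.c_[d,np.ones(len(d))]
    else:
        C=T@np.array(k['tool_from_camera']);t=np.hypot(*d.T);ray=np.c_[d*(np.sin(t)/np.maximum(t,1e-9))[:,None],np.cos(t)]
    w=ray@C[:3,:3].T;return C[:3,3]+w*((z-C[2,3])/w[:,2])[:,None]
def box(T,x0,x1,y0,y1,z0,z1):
    P=np.array([[x,y,z] for x in(x0,x1) for y in(y0,y1) for z in(z0,z1)]);return P@T[:3,:3].T+T[:3,3]
def draw(im,k,T,b,col,off=(0,0),s=1,tool=None):
    p=((proj(k,box(T,*b),tool)-off)*s)
    for i,j in((0,1),(0,2),(0,4),(1,3),(1,5),(2,3),(2,6),(3,7),(4,5),(4,6),(5,7),(6,7)):
        cv2.line(im,tuple(int(v) for v in np.round(p[i])),tuple(int(v) for v in np.round(p[j])),col,1)
DOCK=(0,133,-65,65,0,44);BEZ=(-8,0,-59,59,1,34);CBEZ=(-8,0,-48,48,2,28);CTR=(0,86,-33,33,0,13);TAB=(-38,-8,-5,5,5,25)
def show(im,k,D,C,K,off,size,s,tool=None):
    o=im[off[1]:off[1]+size[1],off[0]:off[0]+size[0],::-1];o=cv2.resize(o,None,fx=s,fy=s,interpolation=cv2.INTER_CUBIC)
    for T,b,c in((D,DOCK,(0,255,0)),(C,BEZ,(0,0,255)),(K,CBEZ,(255,255,0)),(K,CTR,(255,255,0)),(K,TAB,(255,0,255))):
        if T is not None: draw(o,k,T,b,c,off,s,tool)
    return o
def go(s,x,y,z,yaw=None):
    "offset in tool axes (m) and turn (rad) so tool-z heads along yaw(deg)"
    T=tool(s);d=T[:3,:3].T@(np.array([x,y,z])-T[:3,3])/1000
    zt=T[:3,2];cur=np.degrees(np.arctan2(zt[1],zt[0]))
    print('offset',np.round(d,4),'tool-z yaw',round(cur,1),'j',np.round(s['qpos'],2),'F',np.round(s['wrist_force'],1))
    if yaw is not None:
        e=(yaw-cur+90)%180-90;print('turn about tool x (down => minus world yaw)',round(np.radians(-e),3))
E
python3 - <<'E'
from h import *
from cell import robot
k=robot.calibration("scene");im=cv2.imread('pics/scene0.png')[...,::-1]
D=pose(616,-161,-19);C=pose(550,-137,-19);K=pose(440,95.5,61)
o=show(im,k,D,C,K,(215,155),(195,150),4)
cv2.imwrite('pics/crop1.png',o)
s=robot.state();go(s,500,-100,250,60);print(tool(s).round(3))
E
```

```text
offset [-0.0187 -0.5098 -0.5876] tool-z yaw 77.3 j [ 1.26  0.13  1.49  0.    1.52 -0.09] F [-0.5  0.2  0.6]
turn about tool x (down => minus world yaw) 0.302
[[ 0.00000e+00 -9.75000e-01  2.20000e-01  1.31969e+02]
 [ 0.00000e+00  2.20000e-01  9.75000e-01  5.85327e+02]
 [-1.00000e+00  0.00000e+00  0.00000e+00  2.31318e+02]
 [ 0.00000e+00  0.00000e+00  0.00000e+00  1.00000e+00]]
```

View pics/crop1.png

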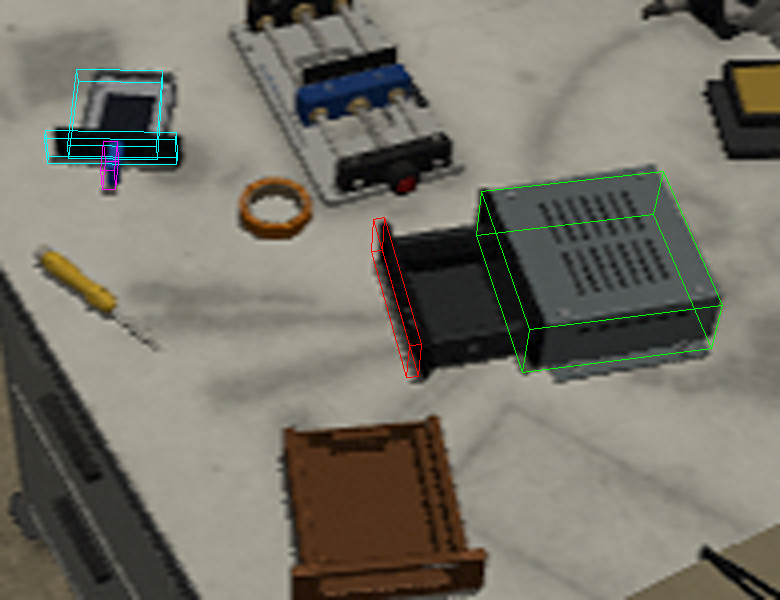

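The crop shows the dark carrier's bezel at about (400,300) with its nose in the grey dock. The brown tray lies loose at (380,510), so the dark one is meant. The overlay nearly fits. I'll move over the caddy for a close look.

>>> step_arm(plan=[{"offset": [0,-0.033,-0.037]},{"offset": [0,-0.033,-0.037]},{"offset": [0,-0.033,-0.037]},{"offset": [0,-0.033,-0.037]},{"offset": [0,-0.033,-0.037]},{"offset": [0,-0.033,-0.037]},{"offset": [0,-0.033,-0.037]},{"offset": [0,-0.033,-0.037]},{"offset": [0,-0.033,-0.037]},{"offset": [0,-0.033,-0.037]},{"offset": [0,-0.033,-0.037]},{"offset": [0,-0.033,-0.037]}])

```text
schema error: expected keys offset, turn, fingers
```

```bash
cat > look.py <<'E'
import sys,pickle
from h import *
from cell import robot
n=sys.argv[1]
s=robot.state();im=robot.capture("wrist");pickle.dump((s,im),open(n+'.pkl','wb'));cv2.imwrite(f'pics/{n}.png',im[...,::-1])
print(s['clock'],s['tool_pos'].round(1),s['eef_rot'].round(3));go(s,*eval(sys.argv[2]))
for q in sys.argv[3:]:
    print(q,[(np.round(d["position"],1).tolist(),round(d["confidence"],2)) for d in robot.spot_point("wrist",q)])
E
python3 look.py w1 "(540,-130,230,71)" caddy caddy_tab dock carrier carrier_opening
```

```text
0.8 [132.  585.3 231.3] [0.157 1.571 1.506]
offset [ 0.0013 -0.5554 -0.608 ] tool-z yaw 77.3 j [ 1.26  0.13  1.49  0.    1.52 -0.09] F [-0.5  0.2  0.6]
turn about tool x (down => minus world yaw) 0.11
caddy []
caddy_tab []
dock []
carrier []
carrier_opening []
```

>>> step_arm(plan=[{"offset": [0,-0.033,-0.037],"turn": 0,"fingers": 0.085},{"offset": [0,-0.033,-0.037],"turn": 0,"fingers": 0.085},{"offset": [0,-0.033,-0.037],"turn": 0,"fingers": 0.085},{"offset": [0,-0.033,-0.037],"turn": 0,"fingers": 0.085},{"offset": [0,-0.033,-0.037],"turn": 0,"fingers": 0.085},{"offset": [0,-0.033,-0.037],"turn": 0,"fingers": 0.085},{"offset": [0,-0.033,-0.037],"turn": 0,"fingers": 0.085},{"offset": [0,-0.033,-0.037],"turn": 0,"fingers": 0.085},{"offset": [0,-0.033,-0.037],"turn": 0,"fingers": 0.085},{"offset": [0,-0.033,-0.037],"turn": 0,"fingers": 0.085},{"offset": [0,-0.033,-0.037],"turn": 0,"fingers": 0.085},{"offset": [0,-0.033,-0.037],"turn": 0,"fingers": 0.085}])

```text
clock: 2.3
tool_pos: [422.4, 61.7, 231.1]
eef_rot: [-1.27, 1.564, 0.09]
wrist_force: [0.5, 0.5, 0.2]
grip_width: 85.1
```

```bash
python3 look.py w2 "(540,-130,230,71)" caddy caddy_tab dock carrier carrier_opening
```

```text
2.3 [422.4  61.7 231.1] [-1.27   1.564  0.09 ]
offset [ 0.0017 -0.155  -0.1629] tool-z yaw 77.9 j [ 0.02 -0.36  1.94  0.    1.55 -1.34] F [0.5 0.5 0.2]
turn about tool x (down => minus world yaw) 0.121
caddy [([440.2, 97.6, -1.1], 0.61)]
caddy_tab [([433.8, 76.9, 15.3], 0.92)]
dock []
carrier [([427.7, -320.2, -0.1], 0.64), ([395.8, 387.6, -0.8], 0.33)]
carrier_opening [([423.6, -331.7, 7.1], 0.57), ([518.9, -9.7, -0.1], 0.34)]
```

>>> step_arm(plan=[{"offset": [0,-0.033,-0.033],"turn": 0.03,"fingers": 0.085},{"offset": [0,-0.033,-0.033],"turn": 0.03,"fingers": 0.085},{"offset": [0,-0.033,-0.033],"turn": 0.03,"fingers": 0.085},{"offset": [0,-0.033,-0.033],"turn": 0.03,"fingers": 0.085},{"offset": [0,-0.025,-0.03],"turn": 0.01,"fingers": 0.085},{"offset": [0,0,0],"turn": 0,"fingers": 0.085}])

```text
clock: 3.2
tool_pos: [535.1, -125.9, 231.4]
eef_rot: [-0.889, 1.562, 0.361]
wrist_force: [-0.1, 1.1, 0.9]
grip_width: 84.9
```

```bash
python3 look.py w3 "(520,-128,200,71)" dock carrier carrier_opening caddy; python3 - <<'E'
from h import *
import pickle
from cell import robot
k=robot.calibration("wrist")
s,im=pickle.load(open('w3.pkl','rb'));T=tool(s)
D=pose(616,-161,-19);C=pose(550,-137,-19)
a=show(im,k,D,C,None,(0,0),(560,420),1.4,T);cv2.imwrite('pics/w3o.png',a)
s,im=pickle.load(open('w2.pkl','rb'));T=tool(s);K=pose(441,96.5,61)
c=proj(k,[[440,96,0]],T)[0];print(c);o=(int(np.clip(c[0]-80,0,400)),int(np.clip(c[1]-60,0,300)))
a=show(im,k,None,None,K,o,(160,120),5,T) if 0 else None
oo=cv2.resize(im[o[1]:o[1]+120,o[0]:o[0]+160,::-1],None,fx=5,fy=5,interpolation=cv2.INTER_CUBIC)
for b,cc in((CBEZ,(255,255,0)),(CTR,(255,255,0)),(TAB,(255,0,255))): draw(oo,k,K,b,cc,o,5,T)
cv2.imwrite('pics/w2o.png',oo)
E
```

```text
3.2 [ 535.1 -125.9  231.4] [-0.889  1.562  0.361]
offset [ 0.0313  0.0139 -0.0069] tool-z yaw 71.6 j [-0.33 -0.01  1.64  0.01  1.51 -1.58] F [-0.1  1.1  0.9]
turn about tool x (down => minus world yaw) 0.011
dock [([613.0, -157.6, -0.6], 0.94)]
carrier [([426.7, -318.7, -1.2], 0.61)]
carrier_opening [([423.1, -328.6, 4.0], 0.94), ([543.1, -139.8, 4.9], 0.68), ([618.0, -156.9, -0.9], 0.4)]
caddy [([518.1, -11.9, 2.2], 0.74)]
[314.75440503 182.95269548]
```

View pics/w3o.png

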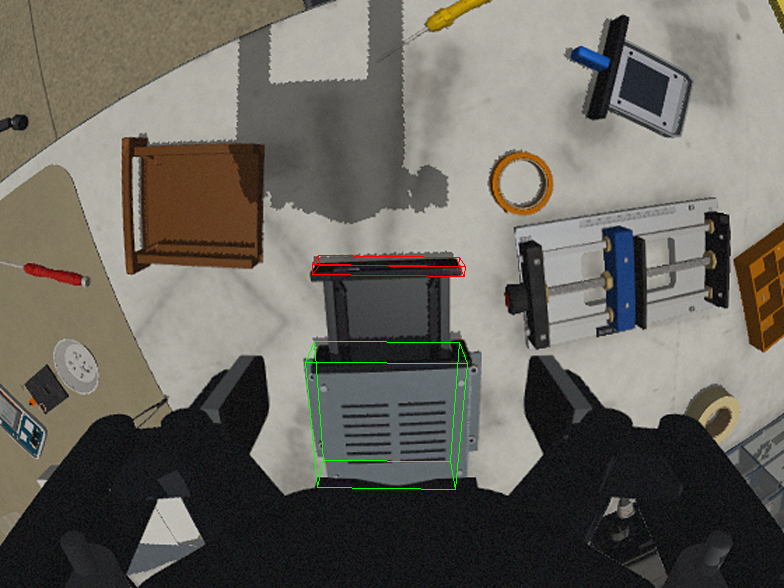

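View pics/w2o.png

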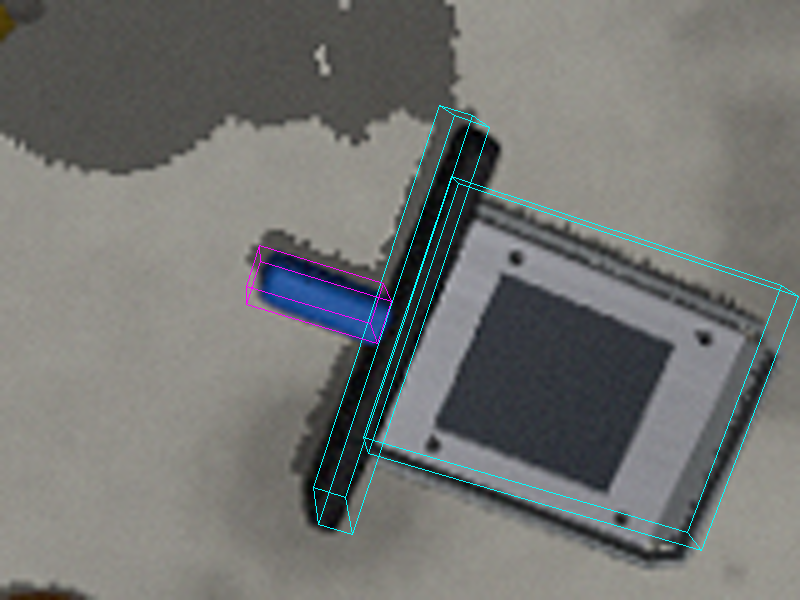

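w2 crop: caddy right way up, tab at (325,300), bezel from (478,135) to (322,515). It is turned about 4.4° clockwise from the overlay, so its pose is ≈ (443,96) with yaw ≈ 56.6°. w3: carrier bezel at (385,266), dock front edge at y≈355, brown tray at (195,205). I'll take one raw crop for the dock's yaw.

```bash
python3 - <<'E'
from h import *
im=cv2.imread('pics/w3.png');cv2.imwrite('pics/w3c.png',cv2.resize(im[170:350,205:355],None,fx=5,fy=5,interpolation=cv2.INTER_CUBIC)[:600*900//600][:600])
E
```

```text
(no output)
```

View pics/w3c.png

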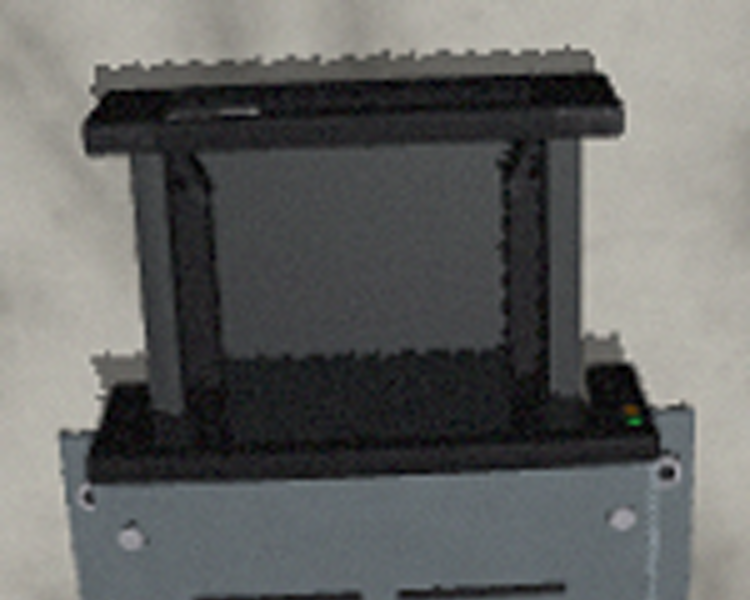

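```bash
python3 - <<'E'
from h import *
import pickle
from cell import robot
k=robot.calibration("wrist");s,im=pickle.load(open('w3.pkl','rb'));T=tool(s)
f=lambda p:np.array(p)/5+[205,170]
for n,p,z in(("bezel back top",[(88,152),(622,132)],34),("bezel front top",[(88,125),(622,105)],34),("frame front top",[(92,455),(655,430)],44),("frame base",[(108,390),(640,366)],2),("roof edge",[(88,482),(658,458)],44)):
    w=back(k,f(p),z,T);d=w[1]-w[0];print(n,w.round(1)[:,:2].tolist(),'mid',w.mean(0).round(1),'len',np.linalg.norm(d).round(1),'yaw of x',np.degrees(np.arctan2(d[1],d[0])).round(1)-90)
E
```

```text
bezel back top [[535.4, -194.9], [568.0, -83.2]] mid [ 551.7 -139.1   34. ] len 116.3 yaw of x -16.299999999999997
bezel front top [[529.7, -192.7], [562.2, -81.6]] mid [ 545.9 -137.1   34. ] len 115.8 yaw of x -16.299999999999997
frame front top [[599.6, -217.8], [633.9, -95.5]] mid [ 616.7 -156.7   44. ] len 127.0 yaw of x -15.700000000000003
frame base [[600.7, -221.3], [636.6, -93.2]] mid [ 618.7 -157.3    2. ] len 133.0 yaw of x -15.700000000000003
roof edge [[605.7, -221.3], [640.9, -96.7]] mid [ 623.3 -159.    44. ] len 129.6 yaw of x -15.799999999999997
```

>>> step_arm(plan=[{"offset": [0,0.029,-0.008],"turn": -0.042,"fingers": 0.0854},{"offset": [0.04,0,0],"turn": 0,"fingers": 0.0854},{"offset": [0.04,0,0],"turn": 0,"fingers": 0.0854},{"offset": [0.04,0,0],"turn": 0,"fingers": 0.0854},{"offset": [0.03,0,0],"turn": 0,"fingers": 0.0854},{"offset": [0,0,0],"turn": 0,"fingers": 0.0854}])

```text
clock: 4.05
tool_pos: [505.7, -111.4, 81.9]
eef_rot: [-1.174, 1.553, 0.137]
wrist_force: [-0.2, -0.6, 0.5]
grip_width: 85.6
```

```bash
python3 look.py w4 "(506,-125,5,74)" carrier_opening dock
```

```text
4.05 [ 505.7 -111.4   81.9] [-1.174  1.553  0.137]
offset [ 0.0769 -0.0025 -0.0136] tool-z yaw 75.1 j [-0.32  0.02  1.89  0.01  1.22 -1.64] F [-0.2 -0.6  0.5]
turn about tool x (down => minus world yaw) 0.02
carrier_opening [([422.4, -331.5, -0.7], 0.84), ([545.2, -138.2, 5.7], 0.62)]
dock [([430.9, 79.5, 15.5], 0.56)]
```

>>> step_arm(plan=[{"offset": [0,-0.002,-0.014],"turn": 0.02,"fingers": 0.0854},{"offset": [0.025,0,0],"turn": 0,"fingers": 0.0854},{"offset": [0.025,0,0],"turn": 0,"fingers": 0.0854},{"offset": [0.018,0,0],"turn": 0,"fingers": 0.0854},{"offset": [0,0,0],"turn": 0,"fingers": 0.0854}])

```text
clock: 4.7
tool_pos: [520.3, -134.9, 32.0]
eef_rot: [-1.488, 1.522, -0.202]
wrist_force: [-0.5, 0.4, -0.1]
grip_width: 85.3
```

```bash
python3 look.py w5 "(617.5-19*.961,-157.3+19*.276,8,74)" carrier_opening dock
```

```text
4.7 [ 520.3 -134.9   32. ] [-1.488  1.522 -0.202]
offset [ 0.0279 -0.0793  0.0056] tool-z yaw 73.7 j [-0.35  0.11  1.89  0.01  1.09 -1.64] F [-0.5  0.4 -0.1]
turn about tool x (down => minus world yaw) -0.005
carrier_opening [([542.6, -142.0, 7.6], 0.96)]
dock []
```

>>> step_arm(plan=[{"offset": [0.005,0.004,0.005],"turn": 0,"fingers": 0.0854},{"offset": [0.01,0,0],"turn": 0,"fingers": 0.0854},{"offset": [0.01,0,0],"turn": 0,"fingers": 0.0854},{"offset": [0,0,0],"turn": 0,"fingers": 0.0854},{"offset": [0,0,0],"turn": 0,"fingers": 0.0854}])

```text
clock: 5.35
tool_pos: [523.6, -130.0, 11.4]
eef_rot: [-1.511, 1.512, -0.223]
wrist_force: [1.0, -0.4, -0.2]
grip_width: 85.1
```

```bash
sed -i "s/^for q/print('down axis',tool(s)[:3,0].round(3))\nfor q/" look.py; python3 look.py w6 "(617.5-19*.961,-157.3+19*.276,8,74)"
```

```text
5.35 [ 523.6 -130.    11.4] [-1.511  1.512 -0.223]
offset [ 0.008  -0.0785 -0.    ] tool-z yaw 73.8 j [-0.34  0.14  1.91  0.01  1.04 -1.63] F [ 1.  -0.4 -0.2]
turn about tool x (down => minus world yaw) -0.004
down axis [ 0.057 -0.013 -0.998]
```

>>> step_arm(plan=[{"offset": [0,-0.01,0],"turn": 0,"fingers": 0.0854},{"offset": [0,-0.01,0],"turn": 0,"fingers": 0.0854},{"offset": [0,-0.01,0],"turn": 0,"fingers": 0.0854},{"offset": [0,-0.01,0],"turn": 0,"fingers": 0.0854},{"offset": [0,-0.01,0],"turn": 0,"fingers": 0.0854},{"offset": [0,-0.01,0],"turn": 0,"fingers": 0.0854}])

```text
clock: 6.0
tool_pos: [584.3, -147.7, 14.2]
eef_rot: [-1.505, 1.515, -0.218]
wrist_force: [-1.9, 1.3, -0.9]
grip_width: 85.5
```

```bash
python3 look.py w7 "(617.5-19*.961,-157.3+19*.276,8,74)" carrier_opening dock
```

```text
6.0 [ 584.3 -147.7   14.2] [-1.505  1.515 -0.218]
offset [ 0.0071 -0.0152  0.    ] tool-z yaw 73.7 j [-0.34  0.29  1.72  0.01  1.07 -1.63] F [-1.9  1.3 -0.9]
turn about tool x (down => minus world yaw) -0.004
down axis [ 0.054 -0.012 -0.998]
carrier_opening [([590.8, -153.0, 4.0], 0.64)]
dock []
```

>>> step_arm(plan=[{"offset": [0,-0.004,0],"turn": 0,"fingers": 0.0854},{"offset": [0,-0.004,0],"turn": 0,"fingers": 0.0854},{"offset": [0,-0.003,0],"turn": 0,"fingers": 0.0854}])

```text
clock: 6.45
tool_pos: [594.4, -150.6, 14.6]
eef_rot: [-1.503, 1.517, -0.216]
wrist_force: [-2.1, 0.2, 0.1]
grip_width: 85.5
```

>>> step_arm(plan=[{"offset": [0,-0.002,0],"turn": 0,"fingers": 0.0854},{"offset": [0,-0.002,0],"turn": 0,"fingers": 0.0854}])

```text
clock: 6.65
tool_pos: [598.1, -151.7, 14.6]
eef_rot: [-1.502, 1.517, -0.215]
wrist_force: [-2.0, 1.0, -0.6]
grip_width: 85.0
```

>>> step_arm(plan=[{"offset": [0,-0.002,0],"turn": 0,"fingers": 0.0854},{"offset": [0,-0.002,0],"turn": 0,"fingers": 0.0854}])

```text
clock: 6.85
tool_pos: [600.1, -152.3, 14.2]
eef_rot: [-1.498, 1.522, -0.21]
wrist_force: [-16.6, 3.1, 11.2]
grip_width: 85.4
```

>>> step_arm(plan=[{"offset": [0,-0.003,0],"turn": 0,"fingers": 0.0854},{"offset": [0,-0.003,0],"turn": 0,"fingers": 0.0854}])

```text
clock: 7.05
tool_pos: [600.0, -152.3, 14.0]
eef_rot: [-1.478, 1.536, -0.188]
wrist_force: [-20.5, 5.2, 17.3]
grip_width: 85.7
```

>>> step_arm(plan=[{"offset": [0,0.01,0],"turn": 0,"fingers": 0.0854},{"offset": [0,0.02,0],"turn": 0,"fingers": 0.0854},{"offset": [0,0.02,0],"turn": 0,"fingers": 0.0854},{"offset": [-0.03,0.02,0],"turn": 0,"fingers": 0.0854},{"offset": [-0.04,0.01,0],"turn": 0,"fingers": 0.0854},{"offset": [-0.04,0.0,0],"turn": 0,"fingers": 0.0854},{"offset": [-0.04,0.0,0],"turn": 0,"fingers": 0.0854},{"offset": [0,0.0,0],"turn": 0,"fingers": 0.0854}])

```text
clock: 7.85
tool_pos: [516.2, -128.6, 167.2]
eef_rot: [-1.489, 1.533, -0.2]
wrist_force: [1.9, -0.2, 1.2]
grip_width: 85.9
```

```bash
python3 look.py w8 "(440,90,150,146.6)" carrier_opening dock caddy caddy_tab; python3 - <<'E'
from h import *
import pickle
from cell import robot
k=robot.calibration("wrist");s,im=pickle.load(open('w8.pkl','rb'));T=tool(s)
c=proj(k,[[600,-153,30]],T)[0];o=np.clip((c-[75,60]).astype(int),0,[410,300]);print(c,o)
cv2.imwrite('pics/w8c.png',cv2.resize(im[o[1]:o[1]+120,o[0]:o[0]+150,::-1],None,fx=5,fy=5,interpolation=cv2.INTER_CUBIC))
E
```

```text
7.85 [ 516.2 -128.6  167.2] [-1.489  1.533 -0.2  ]
offset [0.0127 0.1344 0.1888] tool-z yaw 73.9 j [-0.34 -0.05  1.79  0.01  1.36 -1.64] F [ 1.9 -0.2  1.2]
turn about tool x (down => minus world yaw) -1.269
down axis [ 0.037 -0.008 -0.999]
carrier_opening [([420.7, -330.7, 0.9], 0.65), ([606.6, -157.6, 5.6], 0.63)]
dock []
caddy [([440.8, 98.5, -1.3], 0.89)]
caddy_tab [([431.0, 77.1, 12.4], 0.66)]
[283.12297976 275.99725888] [208 215]
```

View pics/w8c.png

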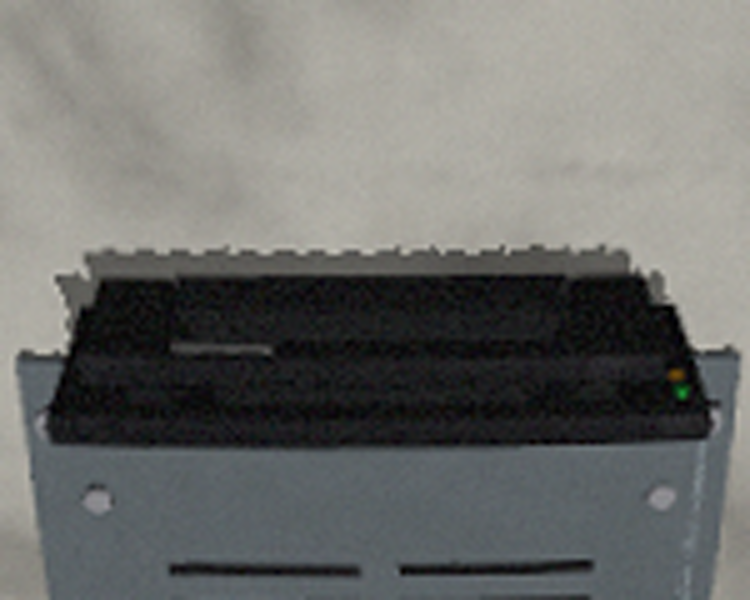

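Seated: bezel from (75,350) to (685,350), tight against the frame with no gap. Next, its numbers.

```bash
python3 - <<'E'
from h import *
import pickle
from cell import robot
k=robot.calibration("wrist");s,im=pickle.load(open('w8.pkl','rb'));T=tool(s)
f=lambda p:np.array(p)/5+[208,215]
for n,p,z in(("bezel front base",[(100,278),(648,276)],1),("opening",[(178,278),(565,276)],2),("bezel front top",[(80,354),(685,353)],34),("roof edge",[(50,443),(712,438)],44),("screws",[(97,502),(662,498)],44)):
    w=back(k,f(p),z,T);d=w[1]-w[0];print(n,'mid',w.mean(0).round(1),'len',np.linalg.norm(d).round(1),'yaw',np.degrees(np.arctan2(d[1],d[0])).round(1)-90)
E
```

```text
bezel front base mid [ 610.2 -156.1    1. ] len 118.4 yaw -16.0
opening mid [ 609.1 -156.4    2. ] len 82.9 yaw -15.900000000000006
bezel front top mid [ 609.9 -154.4   34. ] len 119.8 yaw -16.200000000000003
roof edge mid [ 623.7 -158.7   44. ] len 130.6 yaw -15.799999999999997
screws mid [ 637.5 -163.    44. ] len 113.6 yaw -15.900000000000006
```

>>> step_arm(plan=[{"offset": [0,0.028,0.035],"turn": 0,"fingers": 0.0854},{"offset": [0,0.028,0.035],"turn": 0,"fingers": 0.0854},{"offset": [0,0.028,0.035],"turn": 0,"fingers": 0.0854},{"offset": [0,0.028,0.035],"turn": 0,"fingers": 0.0854},{"offset": [0,0.027,0.034],"turn": 0,"fingers": 0.0854},{"offset": [0,0,0],"turn": 0,"fingers": 0.06}])

```text
clock: 8.7
tool_pos: [417.6, 84.6, 144.1]
eef_rot: [-1.442, 1.565, -0.157]
wrist_force: [-0.1, 0.1, -0.0]
grip_width: 73.0
```

>>> step_arm(plan=[{"offset": [0,0,0],"turn": -0.14,"fingers": 0.05},{"offset": [0,0,0],"turn": -0.14,"fingers": 0.05},{"offset": [0,0,0],"turn": -0.14,"fingers": 0.05},{"offset": [0,0,0],"turn": -0.14,"fingers": 0.05},{"offset": [0,0,0],"turn": -0.14,"fingers": 0.05},{"offset": [0,0,0],"turn": -0.14,"fingers": 0.05},{"offset": [0,0,0],"turn": -0.14,"fingers": 0.05},{"offset": [0,0,0],"turn": -0.14,"fingers": 0.05},{"offset": [0,0,0],"turn": -0.12,"fingers": 0.05},{"offset": [0,0,0],"turn": 0,"fingers": 0.05}])

```text
clock: 9.7
tool_pos: [409.3, 82.0, 128.2]
eef_rot: [0.797, 1.548, -2.908]
wrist_force: [-0.8, 0.0, -0.1]
grip_width: 50.0
```

```bash
python3 look.py w9 "(431,77,100,146.6)" caddy caddy_tab; python3 - <<'E'
from h import *
import pickle
from cell import robot
k=robot.calibration("wrist");s,im=pickle.load(open('w9.pkl','rb'));T=tool(s)
K=pose(443.5,96,56.6)
c=proj(k,[[443,96,10]],T)[0];o=np.clip((c-[80,60]).astype(int),0,[400,300]);print(c,o)
a=cv2.resize(im[o[1]:o[1]+120,o[0]:o[0]+160,::-1],None,fx=5,fy=5,interpolation=cv2.INTER_CUBIC)
for b in (CTR,TAB): draw(a,k,K,b,(0,255,0),o,5,T)
cv2.imwrite('pics/w9c.png',a)
E
```

```text
9.7 [409.3  82.  128.2] [ 0.797  1.548 -2.908]
offset [ 0.0277 -0.0078 -0.0214] tool-z yaw 147.7 j [ 0.08 -0.29  2.08 -0.    1.38 -2.5 ] F [-0.8  0.  -0.1]
turn about tool x (down => minus world yaw) 0.019
down axis [-0.022 -0.005 -1.   ]
caddy [([443.0, 100.2, -1.5], 0.92), ([517.3, -9.7, 2.9], 0.23)]
caddy_tab [([434.8, 77.6, 14.4], 0.58)]
[255.97782797 237.14563058] [175 177]
```

View pics/w9c.png

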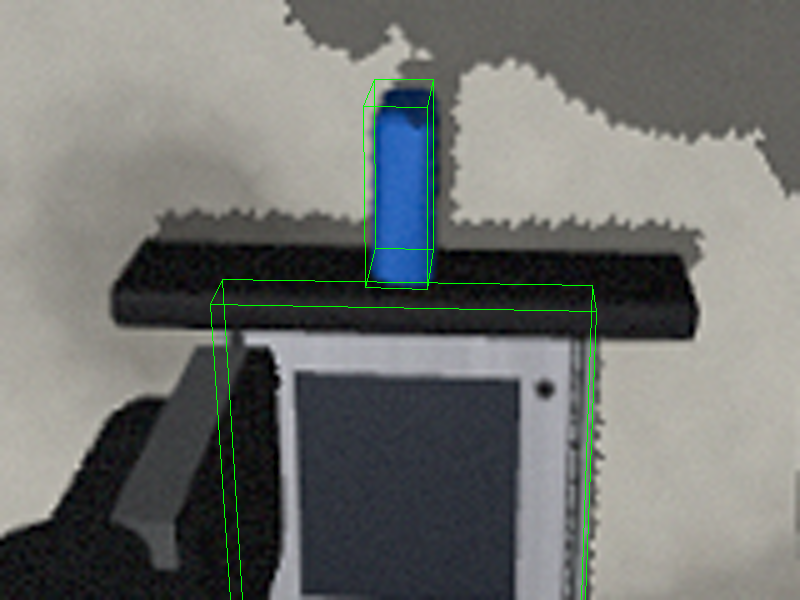

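The overlay sits about 2 mm off: the tab's top runs from (403,115) to (402,285), and the bezel's back edge from (115,325) to (695,338). I'll recompute from these.

```bash
python3 - <<'E'
from h import *
import pickle
from cell import robot
k=robot.calibration("wrist");s,im=pickle.load(open('w9.pkl','rb'));T=tool(s)
f=lambda p:np.array(p)/5+[175,177]
for n,p,z in(("bezel back top",[(115,325),(695,338)],28),("bezel front base",[(150,240),(688,255)],2),("tab sides",[(373,200),(430,201)],25),("tab axis",[(403,114),(401,285)],25)):
    w=back(k,f(p),z,T);d=w[1]-w[0];print(n,w.round(1)[:,:2].tolist(),'mid',w.mean(0).round(1),'len',np.linalg.norm(d).round(1),'dir',np.degrees(np.arctan2(d[1],d[0])).round(1))
E
```

```text
bezel back top [[481.2, 69.3], [402.6, 121.7]] mid [441.9  95.5  28. ] len 94.4 dir 146.3
bezel front base [[477.2, 64.5], [398.5, 117.9]] mid [437.9  91.2   2. ] len 95.1 dir 145.9
tab sides [[434.0, 75.0], [426.4, 80.0]] mid [430.2  77.5  25. ] len 9.1 dir 146.5
tab axis [[422.2, 65.9], [438.1, 89.3]] mid [430.2  77.6  25. ] len 28.3 dir 55.7
```

>>> step_arm(plan=[{"offset": [0.01,-0.005,-0.0195],"turn": 0.028,"fingers": 0.05},{"offset": [0.02,0,0],"turn": 0,"fingers": 0.05},{"offset": [0.02,0,0],"turn": 0,"fingers": 0.05},{"offset": [0.01,0,0],"turn": 0,"fingers": 0.05},{"offset": [0,0,0],"turn": 0,"fingers": 0.05}])

```text
clock: 10.35
tool_pos: [429.1, 75.0, 66.8]
eef_rot: [0.864, 1.551, -2.889]
wrist_force: [0.2, 0.2, 1.3]
grip_width: 50.1
```

```bash
python3 look.py w10 "(428.4,75.7,40,146.1)" caddy_tab
```

```text
10.35 [429.1  75.   66.8] [ 0.864  1.551 -2.889]
offset [ 0.0268 -0.0006  0.0006] tool-z yaw 144.9 j [ 0.06 -0.16  2.08 -0.    1.23 -2.47] F [0.2 0.2 1.3]
turn about tool x (down => minus world yaw) -0.02
down axis [-0.019 -0.005 -1.   ]
caddy_tab [([429.7, 80.0, 14.3], 0.6)]
```

>>> step_arm(plan=[{"offset": [0.015,0,0],"turn": -0.02,"fingers": 0.05},{"offset": [0.015,0,0],"turn": 0,"fingers": 0.05},{"offset": [0.012,0,0],"turn": 0,"fingers": 0.04},{"offset": [0.008,0,0],"turn": 0,"fingers": 0.04},{"offset": [0,0,0],"turn": 0,"fingers": 0.035}])

```text
clock: 10.95
tool_pos: [434.1, 75.4, 22.2]
eef_rot: [1.118, 1.562, -2.615]
wrist_force: [0.2, -0.3, -0.1]
grip_width: 35.1
```

```bash
python3 look.py w11 "(428.4,75.7,6,146.1)"
```

```text
10.95 [434.1  75.4  22.2] [ 1.118  1.562 -2.615]
offset [0.0162 0.0028 0.0049] tool-z yaw 146.1 j [ 0.06 -0.08  2.11 -0.    1.12 -2.49] F [ 0.2 -0.3 -0.1]
turn about tool x (down => minus world yaw) -0.0
down axis [-0.007 -0.004 -1.   ]
```

>>> step_arm(plan=[{"offset": [0.003,0.003,0.006],"turn": 0,"fingers": 0.035},{"offset": [0.006,0,0.001],"turn": 0,"fingers": 0.035},{"offset": [0.006,0,0],"turn": 0,"fingers": 0.03},{"offset": [0,0,0],"turn": 0,"fingers": 0.03}])

```text
clock: 11.4
tool_pos: [427.6, 77.1, 8.3]
eef_rot: [1.403, 1.565, -2.331]
wrist_force: [-0.5, -0.2, -0.6]
grip_width: 29.9
```

```bash
python3 look.py w12 "(428.4,75.7,6,146.1)"
```

```text
11.4 [427.6  77.1   8.3] [ 1.403  1.565 -2.331]
offset [ 0.0023  0.0007 -0.0014] tool-z yaw 146.1 j [ 0.06 -0.07  2.13 -0.    1.09 -2.48] F [-0.5 -0.2 -0.6]
turn about tool x (down => minus world yaw) -0.0
down axis [-0.004 -0.004 -1.   ]
```

Good; descend 3 mm and close.

>>> step_arm(plan=[{"offset": [0.003,0,-0.001],"turn": 0,"fingers": 0.015},{"offset": [0,0,0],"turn": 0,"fingers": 0.0},{"offset": [0,0,0],"turn": 0,"fingers": 0.0},{"offset": [0,0,0],"turn": 0,"fingers": 0.0},{"offset": [0,0,0],"turn": 0,"fingers": 0.0}], grip_force=60)

```text
clock: 11.95
tool_pos: [429.1, 76.4, 5.7]
eef_rot: [1.491, 1.566, -2.243]
wrist_force: [-0.1, 0.3, -1.4]
grip_width: 8.5
```

>>> step_arm(plan=[{"offset": [-0.01,0,0],"turn": 0,"fingers": 0.0},{"offset": [-0.02,0,0],"turn": 0,"fingers": 0.0},{"offset": [-0.02,0,0],"turn": 0,"fingers": 0.0},{"offset": [-0.02,0,0],"turn": 0,"fingers": 0.0},{"offset": [0,0,0],"turn": 0,"fingers": 0.0},{"offset": [0,0,0],"turn": 0,"fingers": 0.0}])

```text
clock: 12.55
tool_pos: [428.4, 76.6, 79.8]
eef_rot: [1.341, 1.565, -2.392]
wrist_force: [-0.1, 0.1, -2.3]
grip_width: 8.4
```

```bash
python3 look.py w13 "(480,-118,78,74)" caddy caddy_tab; python3 - <<'E'
from h import *
from cell import robot
k=robot.calibration("side");im=robot.capture("side");s=robot.state()
c=proj(k,[s['tool_pos']])[0].astype(int);o=np.clip(c-[60,50],0,[440,320])
a=im[o[1]:o[1]+100,o[0]:o[0]+120,::-1];a=cv2.resize(a,None,fx=4,fy=4,interpolation=cv2.INTER_CUBIC)
k=cv2.imread('pics/w13.png');b=cv2.resize(k[140:390,150:400],(400,400))
cv2.imwrite('pics/grasp.png',np.hstack([cv2.resize(a,(400,400*100//120))[:333],b[:333]]))
E
```

```text
12.55 [428.4  76.6  79.8] [ 1.341  1.565 -2.392]
offset [ 0.0024  0.1327 -0.1514] tool-z yaw 146.1 j [ 0.06 -0.19  2.09 -0.    1.25 -2.49] F [-0.1  0.1 -2.3]
turn about tool x (down => minus world yaw) 1.258
down axis [-0.005 -0.004 -1.   ]
caddy [([441.8, 97.2, 71.8], 0.91), ([429.0, 76.0, 88.4], 0.73)]
caddy_tab [([430.5, 79.4, 86.6], 0.8)]
```

View pics/grasp.png

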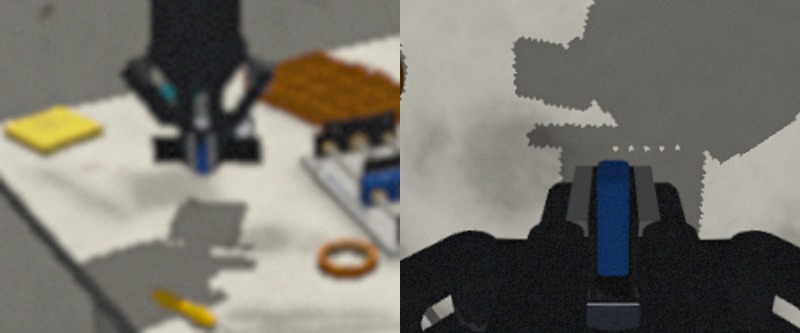

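The caddy is held by its tab, level, with the jaws centred (side crop at (205,150), wrist crop at (610,215)). I'll raise it, turn it, then carry it.

>>> step_arm(plan=[{"offset": [-0.025,0,0],"turn": 0,"fingers": 0.0},{"offset": [-0.025,0,0],"turn": 0,"fingers": 0.0},{"offset": [0,0,0],"turn": 0.14,"fingers": 0.0},{"offset": [0,0,0],"turn": 0.14,"fingers": 0.0},{"offset": [0,0,0],"turn": 0.14,"fingers": 0.0},{"offset": [0,0,0],"turn": 0.14,"fingers": 0.0},{"offset": [0,0,0],"turn": 0.14,"fingers": 0.0},{"offset": [0,0,0],"turn": 0.14,"fingers": 0.0},{"offset": [0,0,0],"turn": 0.14,"fingers": 0.0},{"offset": [0,0,0],"turn": 0.14,"fingers": 0.0},{"offset": [0,0,0],"turn": 0.13,"fingers": 0.0},{"offset": [0,0,0],"turn": 0,"fingers": 0.0}])

```text
clock: 13.95
tool_pos: [419.1, 76.2, 117.0]
eef_rot: [2.068, 1.539, -2.966]
wrist_force: [-0.3, 0.3, -1.8]
grip_width: 8.8
```

```bash
python3 look.py w14 "(481,-119,90,74)"
```

```text
13.95 [419.1  76.2 117. ] [ 2.068  1.539 -2.966]
offset [ 0.0261 -0.1212 -0.1652] tool-z yaw 71.6 j [ 0.06 -0.24  2.06 -0.    1.36 -1.19] F [-0.3  0.3 -1.8]
turn about tool x (down => minus world yaw) -0.042
down axis [-0.032 -0.006 -0.999]
```

>>> step_arm(plan=[{"offset": [0,-0.02,-0.0275],"turn": -0.007,"fingers": 0.0},{"offset": [0,-0.02,-0.0275],"turn": -0.007,"fingers": 0.0},{"offset": [0,-0.02,-0.0275],"turn": -0.007,"fingers": 0.0},{"offset": [0,-0.02,-0.0275],"turn": -0.007,"fingers": 0.0},{"offset": [0,-0.02,-0.0275],"turn": -0.007,"fingers": 0.0},{"offset": [0,-0.02,-0.0275],"turn": -0.007,"fingers": 0.0},{"offset": [0,0,0],"turn": 0,"fingers": 0.0},{"offset": [0,0,0],"turn": 0,"fingers": 0.0}])

```text
clock: 14.8
tool_pos: [487.6, -122.3, 111.2]
eef_rot: [1.898, 1.533, -3.049]
wrist_force: [-0.1, 0.8, -1.3]
grip_width: 8.5
```

```bash
python3 look.py w15 "(481,-119,40,74)" caddy
```

```text
14.8 [ 487.6 -122.3  111.2] [ 1.898  1.533 -3.049]
offset [0.0714 0.0046 0.0025] tool-z yaw 76.6 j [-0.34 -0.01  1.85 -0.02  1.33 -1.67] F [-0.1  0.8 -1.3]
turn about tool x (down => minus world yaw) 0.045
down axis [-0.037 -0.003 -0.999]
caddy [([509.4, -127.5, 102.5], 0.91)]
```

>>> step_arm(plan=[{"offset": [0.015,0.004,0.002],"turn": 0.045,"fingers": 0.0},{"offset": [0.02,0,0],"turn": 0,"fingers": 0.0},{"offset": [0.02,0,0],"turn": 0,"fingers": 0.0},{"offset": [0.015,0,0],"turn": 0,"fingers": 0.0},{"offset": [0,0,0],"turn": 0,"fingers": 0.0}])

```text
clock: 15.4
tool_pos: [481.1, -113.7, 40.2]
eef_rot: [1.941, 1.535, -3.041]
wrist_force: [-1.8, 0.3, -1.0]
grip_width: 8.4
```

```bash
python3 look.py w16 "(481,-119,10,74)" caddy
```

```text
15.4 [ 481.1 -113.7   40.2] [ 1.941  1.535 -3.041]
offset [ 0.0302 -0.0024 -0.0047] tool-z yaw 74.6 j [-0.32  0.06  1.93 -0.02  1.18 -1.62] F [-1.8  0.3 -1. ]
turn about tool x (down => minus world yaw) 0.01
down axis [-0.035 -0.004 -0.999]
caddy [([501.0, -123.6, 35.0], 0.89)]
```

>>> step_arm(plan=[{"offset": [0.005,0,-0.004],"turn": 0.01,"fingers": 0.0},{"offset": [0.01,0,0],"turn": 0,"fingers": 0.0},{"offset": [0.008,0,0],"turn": 0,"fingers": 0.0},{"offset": [0,0,0],"turn": 0,"fingers": 0.0}])

```text
clock: 15.9
tool_pos: [483.4, -119.0, 21.0]
eef_rot: [2.09, 1.543, -2.901]
wrist_force: [-0.9, 1.1, -1.4]
grip_width: 8.6
```

```bash
python3 look.py w17 "(609.5-38*.961,-155.7+38*.276,14,74)" caddy
```

```text
15.9 [ 483.4 -119.    21. ] [ 2.09   1.543 -2.901]
offset [ 0.0048 -0.0935 -0.0004] tool-z yaw 74.0 j [-0.33  0.09  1.93 -0.02  1.14 -1.62] F [-0.9  1.1 -1.4]
turn about tool x (down => minus world yaw) 0.001
down axis [-0.027 -0.007 -1.   ]
caddy [([507.5, -124.0, 15.9], 0.91)]
```

>>> step_arm(plan=[{"offset": [0.008,0,0],"turn": 0,"fingers": 0.0},{"offset": [0,-0.01,0],"turn": 0,"fingers": 0.0},{"offset": [0,-0.01,0],"turn": 0,"fingers": 0.0},{"offset": [0,-0.01,0],"turn": 0,"fingers": 0.0}])

```text
clock: 16.4
tool_pos: [514.3, -128.1, 12.9]
eef_rot: [2.12, 1.544, -2.871]
wrist_force: [0.3, 1.2, -1.6]
grip_width: 8.6
```

```bash
python3 look.py w18 "(609.5-24.5*.961,-155.7+24.5*.276,12,74)" caddy; python3 - <<'E'
import cv2
k=cv2.imread('pics/w18.png');cv2.imwrite('pics/w18c.png',cv2.resize(k[190:390,150:410],None,fx=3,fy=3))
E
```

```text
16.4 [ 514.3 -128.1   12.9] [ 2.12   1.544 -2.871]
offset [-0.0008 -0.0746 -0.0003] tool-z yaw 74.0 j [-0.33  0.19  1.85 -0.02  1.13 -1.62] F [ 0.3  1.2 -1.6]
turn about tool x (down => minus world yaw) 0.0
down axis [-0.025 -0.007 -1.   ]
caddy [([537.4, -134.1, 5.3], 0.58)]
```

View pics/w18c.png

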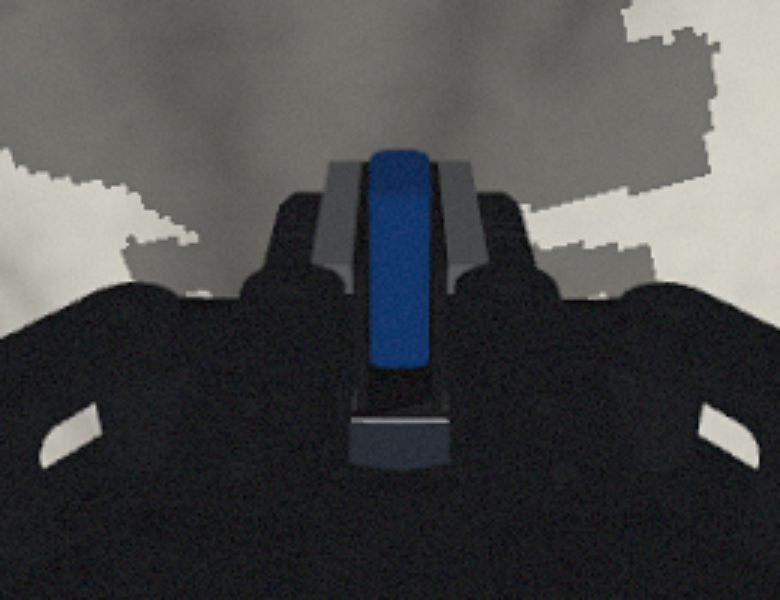

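The gripper hides the carrier, but the tab stays centred between the pads at (400,260) and there's no contact force. I'll continue in small steps.

>>> step_arm(plan=[{"offset": [0,-0.008,0],"turn": 0,"fingers": 0.0},{"offset": [0,-0.008,0],"turn": 0,"fingers": 0.0},{"offset": [0,-0.008,0],"turn": 0,"fingers": 0.0}])

```text
clock: 16.8
tool_pos: [539.6, -135.4, 12.7]
eef_rot: [2.141, 1.545, -2.85]
wrist_force: [-0.4, -0.5, -1.7]
grip_width: 8.8
```

>>> step_arm(plan=[{"offset": [0,-0.008,0],"turn": 0,"fingers": 0.0},{"offset": [0,-0.008,0],"turn": 0,"fingers": 0.0}])

```text
clock: 17.0
tool_pos: [556.6, -140.2, 12.4]
eef_rot: [2.148, 1.545, -2.843]
wrist_force: [-0.0, -0.4, -1.3]
grip_width: 8.5
```

```bash
python3 look.py w19 "(609.5-24.5*.961,-155.7+24.5*.276,10,74)"
```

```text
17.0 [ 556.6 -140.2   12.4] [ 2.148  1.545 -2.843]
offset [ 0.0018 -0.0307 -0.0002] tool-z yaw 74.0 j [-0.33  0.29  1.72 -0.02  1.15 -1.61] F [-0.  -0.4 -1.3]
turn about tool x (down => minus world yaw) 0.0
down axis [-0.024 -0.007 -1.   ]
```

>>> step_arm(plan=[{"offset": [0.001,-0.008,0],"turn": 0,"fingers": 0.0},{"offset": [0,-0.007,0],"turn": 0,"fingers": 0.0},{"offset": [0.001,-0.005,0],"turn": 0,"fingers": 0.0}])

```text
clock: 17.35
tool_pos: [578.4, -146.6, 10.1]
eef_rot: [2.175, 1.546, -2.816]
wrist_force: [-1.9, 0.4, -0.7]
grip_width: 8.4
```

>>> step_arm(plan=[{"offset": [0,-0.003,0],"turn": 0,"fingers": 0.0},{"offset": [0,-0.003,0],"turn": 0,"fingers": 0.0}])

```text
clock: 17.55
tool_pos: [584.8, -148.4, 9.9]
eef_rot: [2.167, 1.546, -2.825]
wrist_force: [-0.7, 0.5, 0.9]
grip_width: 8.6
```

>>> step_arm(plan=[{"offset": [0,-0.002,0],"turn": 0,"fingers": 0.0},{"offset": [0,-0.002,0],"turn": 0,"fingers": 0.0}])

```text
clock: 17.75
tool_pos: [585.3, -148.7, 9.1]
eef_rot: [2.028, 1.539, -2.963]
wrist_force: [-15.0, 3.2, 11.9]
grip_width: 8.9
```

>>> step_arm(plan=[{"offset": [0,-0.002,0],"turn": 0,"fingers": 0.0},{"offset": [0,0.001,0],"turn": 0,"fingers": 0.03},{"offset": [0,0,0],"turn": 0,"fingers": 0.03},{"offset": [0,0,0],"turn": 0,"fingers": 0.03}])

```text
clock: 18.15
tool_pos: [584.5, -148.5, 9.4]
eef_rot: [1.981, 1.535, -3.01]
wrist_force: [0.1, 0.2, 0.1]
grip_width: 30.1
```

>>> step_arm(plan=[{"offset": [-0.01,0,0],"turn": 0,"fingers": 0.03},{"offset": [-0.03,0,0],"turn": 0,"fingers": 0.03},{"offset": [-0.03,0,0],"turn": 0,"fingers": 0.03},{"offset": [0,0.03,0],"turn": 0,"fingers": 0.0},{"offset": [0,0.03,0],"turn": 0,"fingers": 0.0},{"offset": [-0.03,0,0],"turn": 0,"fingers": 0.0},{"offset": [-0.03,0,0],"turn": 0,"fingers": 0.0},{"offset": [0,0,0],"turn": 0,"fingers": 0.0}])

```text
clock: 18.95
tool_pos: [528.7, -130.4, 149.1]
eef_rot: [1.987, 1.536, -3.004]
wrist_force: [0.4, -0.7, 1.4]
grip_width: -0.0
```

```bash
python3 look.py w20 "(609.5-65*.961,-155.7+65*.276,14,74)" caddy caddy_tab carrier_opening; python3 - <<'E'
from h import *
import pickle
from cell import robot
k=robot.calibration("wrist");s,im=pickle.load(open('w20.pkl','rb'));T=tool(s)
c=proj(k,[[600,-153,30]],T)[0];o=np.clip((c-[75,60]).astype(int),0,[410,300]);print(c,o)
cv2.imwrite('pics/w20c.png',cv2.resize(im[o[1]:o[1]+120,o[0]:o[0]+150,::-1],None,fx=5,fy=5,interpolation=cv2.INTER_CUBIC))
E
```

```text
18.95 [ 528.7 -130.4  149.1] [ 1.987  1.536 -3.004]
offset [ 0.1344 -0.024  -0.0002] tool-z yaw 74.1 j [-0.33  0.07  1.71 -0.02  1.4  -1.61] F [ 0.4 -0.7  1.4]
turn about tool x (down => minus world yaw) 0.001
down axis [-0.035 -0.005 -0.999]
caddy []
caddy_tab []
carrier_opening [([420.4, -333.8, 3.5], 0.58)]
[283.24029392 284.83457008] [208 224]
```

View pics/w20c.png

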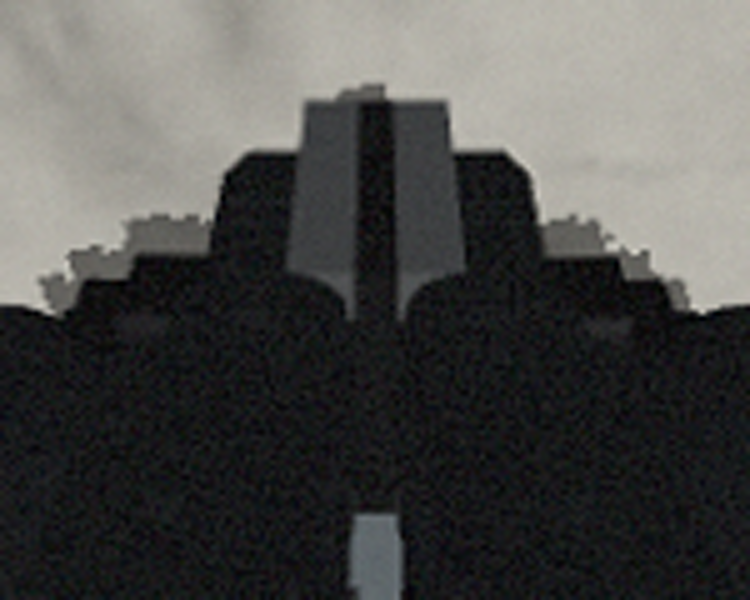

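>>> step_arm(plan=[{"offset": [0.03,0,0],"turn": 0,"fingers": 0.0},{"offset": [0.03,0,0],"turn": 0,"fingers": 0.0},{"offset": [0.03,0,0],"turn": 0,"fingers": 0.0},{"offset": [0.025,0,0],"turn": 0,"fingers": 0.0},{"offset": [0.013,0,0],"turn": 0,"fingers": 0.0},{"offset": [0,0,0],"turn": 0,"fingers": 0.0}])

```text
clock: 19.75
tool_pos: [517.2, -128.8, 5.5]
eef_rot: [1.843, 1.521, 3.135]
wrist_force: [-0.4, 0.1, 0.7]
grip_width: 0.1
```

```bash
python3 look.py w21 "(609.5-50*.961,-155.7+50*.276,12,74)" caddy caddy_tab
```

```text
19.75 [ 517.2 -128.8    5.5] [1.843 1.521 3.135]
offset [-0.0087 -0.0458 -0.0005] tool-z yaw 74.1 j [-0.33  0.23  1.82 -0.02  1.14 -1.61] F [-0.4  0.1  0.7]
turn about tool x (down => minus world yaw) 0.001
down axis [-0.05   0.    -0.999]
caddy []
caddy_tab []
```

>>> step_arm(plan=[{"offset": [-0.004,-0.01,0],"turn": 0,"fingers": 0.0},{"offset": [-0.004,-0.01,0],"turn": 0,"fingers": 0.0},{"offset": [0,-0.01,0],"turn": 0,"fingers": 0.0},{"offset": [0,-0.005,0],"turn": 0,"fingers": 0.0}])

```text
clock: 20.3
tool_pos: [560.1, -141.2, 23.5]
eef_rot: [2.003, 1.537, -2.988]
wrist_force: [-0.5, 0.1, -0.2]
grip_width: 0.1
```

>>> step_arm(plan=[{"offset": [0,-0.003,0],"turn": 0,"fingers": 0.0},{"offset": [0,-0.003,0],"turn": 0,"fingers": 0.0}])

```text
clock: 20.5
tool_pos: [564.0, -142.3, 24.1]
eef_rot: [1.949, 1.532, -3.042]
wrist_force: [-20.0, 4.3, 4.6]
grip_width: 0.2
```

>>> step_arm(plan=[{"offset": [0,-0.003,0],"turn": 0,"fingers": 0.0},{"offset": [0,-0.003,0],"turn": 0,"fingers": 0.0}])

```text
clock: 20.7
tool_pos: [563.2, -142.1, 22.7]
eef_rot: [1.849, 1.518, 3.142]
wrist_force: [-13.6, 3.5, 6.5]
grip_width: 0.3
```

>>> step_arm(plan=[{"offset": [0,0.02,0],"turn": 0,"fingers": 0.0},{"offset": [0,0.02,0],"turn": 0,"fingers": 0.0},{"offset": [-0.03,0.015,0],"turn": 0,"fingers": 0.085},{"offset": [-0.04,0,0],"turn": 0,"fingers": 0.085},{"offset": [-0.04,0,0],"turn": 0,"fingers": 0.085},{"offset": [-0.03,0,0],"turn": 0,"fingers": 0.085},{"offset": [0,0,0],"turn": 0,"fingers": 0.085},{"offset": [0,0,0],"turn": 0,"fingers": 0.085}])

```text
clock: 21.5
tool_pos: [513.8, -125.6, 172.1]
eef_rot: [1.839, 1.516, 3.131]
wrist_force: [0.1, -0.0, -0.0]
grip_width: 84.4
```

```bash
python3 look.py w22 "(609.5-65*.961,-155.7+65*.276,14,74)" caddy caddy_tab carrier_opening; python3 - <<'E'
from h import *
import pickle
from cell import robot
k=robot.calibration("wrist");s,im=pickle.load(open('w22.pkl','rb'));T=tool(s)
c=proj(k,[[595,-152,30]],T)[0];o=np.clip((c-[75,60]).astype(int),0,[410,300]);print(c,o)
a=cv2.resize(im[o[1]:o[1]+120,o[0]:o[0]+150,::-1],None,fx=5,fy=5,interpolation=cv2.INTER_CUBIC)
a=np.clip(255*(a/255.)**.55,0,255).astype(np.uint8)
cv2.imwrite('pics/w22c.png',a)
E
```

```text
21.5 [ 513.8 -125.6  172.1] [1.839 1.516 3.131]
offset [ 0.156  -0.0437 -0.0003] tool-z yaw 74.1 j [-0.32  0.03  1.71 -0.02  1.46 -1.62] F [ 0.1 -0.  -0. ]
turn about tool x (down => minus world yaw) 0.002
down axis [-0.055  0.001 -0.998]
caddy [([606.3, -155.7, 0.6], 0.6)]
caddy_tab [([587.2, -145.1, 16.5], 0.84)]
carrier_opening [([422.4, -332.6, 3.2], 0.81), ([606.0, -158.6, 6.2], 0.68)]
[282.59978991 286.96941523] [207 226]
```

View pics/w22c.png

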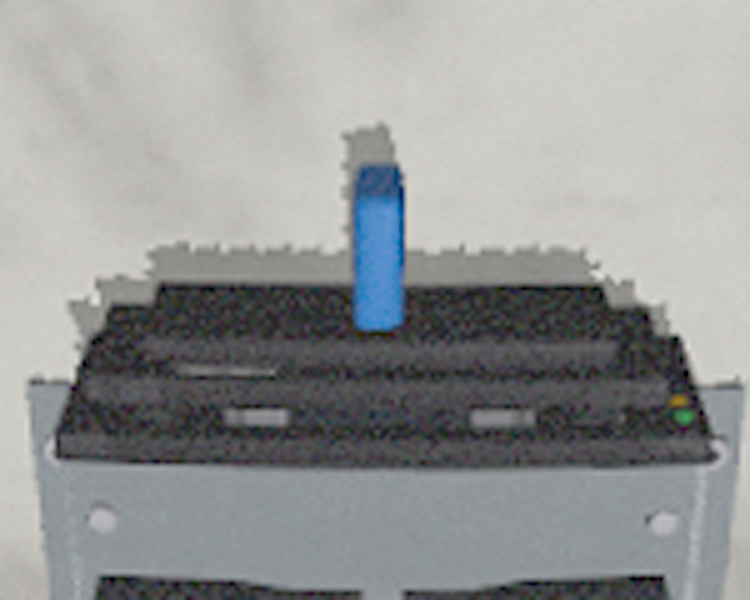

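Caddy's bezel at (380,340) lies parallel against the carrier's bezel (380,385), with the tab centred at (380,250). Last, a numeric check.

```bash
python3 - <<'E'
from h import *
import pickle
from cell import robot
k=robot.calibration("wrist");s,im=pickle.load(open('w22.pkl','rb'));T=tool(s)
f=lambda p:np.array(p)/5+[207,226]
I=np.linalg.inv(pose(609.5,-155.7,-16))
for n,p,z,e in(("caddy bezel base",[(158,286),(605,286)],4.5,-8),("tab top",[(380,195),(380,328)],27.5,"-38,-8"),("caddy bezel front top",[(142,341),(620,339)],30.5,-8),("caddy bezel back top",[(142,362),(620,360)],30.5,0),("carrier front top",[(90,379),(672,376)],34,0),("roof edge",[(58,460),(715,460)],44,14)):
    w=back(k,f(p),z,T);w=w@I[:3,:3].T+I[:3,3];print(n,w.round(1).tolist(),'expect x',e)
E
```

```text
caddy bezel base [[-5.6, -48.0, 4.5], [-6.3, 47.7, 4.5]] expect x -8
tab top [[-37.6, -0.1, 27.5], [-8.5, -0.1, 27.5]] expect x -38,-8
caddy bezel front top [[-6.0, -47.6, 30.5], [-7.2, 47.7, 30.5]] expect x -8
caddy bezel back top [[-1.1, -47.9, 30.5], [-2.4, 48.0, 30.5]] expect x 0
carrier front top [[1.4, -58.1, 34.0], [-0.3, 58.2, 34.0]] expect x 0
roof edge [[14.9, -63.9, 44.0], [13.8, 66.5, 44.0]] expect x 14
```

```bash
python3 -c "
from cell import robot
print(robot.close_job())"
```

```text
the job is handed in; nothing more can be done
None
```

I pushed the carrier home in the dock, slid the caddy into it, let go, and handed the job in at about 21.5 s of the 54 s allowed. No verdict is reported.

**What I did:** The carrier went in with the open fingers on both posts, until the force stopped rising with travel (about 20 N). I then picked the caddy up by its blue tab and turned it in line with the dock. It slid in nose first with almost no force until it met a stop (about 15 N). After letting go, I pushed the tab's end once more with shut fingers (about 20 N) and backed the arm off to about 170 mm above the bench.

**Last checks, from the wrist camera:**
- **Carrier:** its bezel is flush with the dock frame, within about 1 mm.
- **Caddy depth:** the tab runs from 37.6 to 8.5 mm in front of the carrier's bezel face, where 38 to 8 is fully home.
- **Caddy sideways:** it is centred within about 0.2 mm and parallel to the carrier's bezel within about 1°.
- **Contact:** the arm was clear and the wrist force was zero.

**What disagreed or went unchecked:**
- The caddy bezel edges I picked by eye in the dark picture were 1 to 2 mm off the values for fully home.
- The detection network's points for the caddy were 2 to 4 mm off, which is within its stated accuracy.
- The gripper drifted up to about 3° in tilt during moves. I did not separately measure the caddy's own tilt after release, but it looked flat.
- I did not re-measure the bystanders at the end. The arm passed clear above the only one near its path, the amber tape.

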